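# Sweep used cuvettes off the work deck into the waste bin

### The arm

A 6-joint arm with a two-finger parallel gripper is mounted at the origin on the work surface. World frame = base frame: x ahead of the robot, y to its left, z up, the work surface at z = 0. Lengths are in m, angles in rad, forces in N, time in s.
With the tool pointing down it reaches from about 0.2 to 0.875 m from the base axis. Payload 3.4 kg.
Tool frame: the origin (TCP) lies between the finger pads; the fingertips stand 25 mm ahead of it and the grasp point (between the pads) lies 6 mm ahead of it (r.nose_length is the z of the fingertips in the tool frame, in m); z points along the fingers, y is the line along which they close (so a half turn about z gives the same grasp; the last joint's range is limited). The gripper opens to 94 mm and grips with 3 to 60 N. Pads are 16 mm wide; open, the fingers measure 119 mm over their backs; the gripper's body (75 mm by 177 mm) begins 78 mm behind the grasp point.
Start: joints at [-1.278, 0.276, 1.505, -0, 1.361, -0.121], TCP at [0.231, -0.527, 0.23] pointing down, gripper open.
Joint ranges: [-2.89, 2.89], [-0.75, 2.08], [0.22, 2.7], [-1.18, 4.32], [0.11, 2.71], [-2.7, 2.7]. Speed limits (rad/s): [2.57, 2.57, 3.14, 3.14, 3.14, 3.14].

### API

Orientations are given as a unit quaternion [w, x, y, z].
In Python, from plant import r, gripper_to, inverse_kinematics, vision, models, telemetry gives the robot as it stands. Calls block until the motion is done:
- r.move_to(position, orientation): joint-space move of the TCP to a pose.
- r.move_l(position, rot=None, vel=0.15, guard=None): straight line of the TCP; rot=None keeps the orientation; vel is the mean speed in m/s. With guard (N) it stops when the force on the tool has changed by that much, and returns True; else False.
- r.movej(angles): joint-space move.
- gripper_to(opening, f_grip=None): finger opening in m; f_grip is the grip in N (None keeps the last); returns when the fingers have stopped.
- r.hold(seconds).
- inverse_kinematics(position, orientation): joint angles nearest the present ones, or None.
- vision.snapshot(name): name is "scene" or "top" or "wrist"; returns the picture (420x560x3 uint8, red, green, blue); there is no depth.
- vision.get_calibration(name): a dict with "fx", "fy", "cx", "cy" (pixels), "position" and "orientation" of the camera in the world. Camera axes: x right, y down, z forward; pixel columns grow to the right and rows downward; lengths in m; the calibration is good to about 2 mm. A picture is of the moment at which its call begins: read the wrist's pose just before it. get_calibration takes no time and is no camera call; for the wrist camera it gives the pose at the moment of the call.
A pose or a line that the arm cannot do raises r.PlanningError and nothing moves.
- r.sign_off(): hands the job in; it is judged then, once.
Trained networks look in the newest picture that a camera, given by its name, has taken for a name from the list of things; names that differ only in an ending like _2 or _b are one class to them, and where a whole thing is asked for, a point or a joint stands for the part that bears it (a point fixed in the world has none). Each returns a list of dicts, best first, with "score" (0 to 1); they miss things now and then, are a little off and sometimes report something else, mostly with a low value. They report only what shows in the picture. A call takes as long as a camera call.
- models.boxes_of(thing, camera): "at" ([x, y, z] in m, in world coordinates, good to about 4 mm: the middle of the surface that is visible of it).
- models.regions_of(thing, camera): "pixels" (420x560 bool, what is visible of it).
- models.mark_of(thing, camera): "at" ([x, y, z] in m, in world coordinates, good to about 4 mm: a listed point, or the origin of a listed thing).
Readings, each from a call of its own:
- telemetry.current_t(): time.
- telemetry.current_joints(): joint angles.
- telemetry.current_dq(): joint speeds.
- telemetry.current_joint_efforts(): joint torques, N m.
- telemetry.current_ee_pos(): TCP position.
- telemetry.current_tool_rot(): TCP orientation.
- telemetry.current_wrist_force(): force on the tool from outside, world axes, zero at the start.
- telemetry.current_torque(): the same for the moment, N m.
- telemetry.current_opening(): finger opening in m.
- telemetry.current_finger_force(): force on a finger pad.
Only numpy, scipy, OpenCV 4.12 (cv2) and the standard library are available. Lean on these libraries where they do the work, as an engineer would, in place of code of your own. Each camera call takes 0.05 s, during which the arm holds its last target. There are 200 camera calls.

### The job

Clear the raised work deck: with the outside of the fingers, sweep the three used cuvettes along it and off its open end into the empty, undivided waste bin (not into the divided vial box at the other end). Push them only, do not pick them up, and leave the brown bottle and the vials standing where they are.

Things in the scene. Friction and masses are not known exactly. Their poses are not given: they have to be found in the camera images.
- deck: Fixed raised grey work deck, 200 mm (its x) by 300 mm (its y), flat top 50 mm above the bench. Origin on the bench under its centre. The long edges (x = +-100 mm) carry steel rails 8 mm thick, standing 12 mm above the top, 184 mm apart inside; the two ends (y = +-150 mm) are open, with no rail. Its yaw varies by up to 0.25 rad.
- bin: Fixed grey plastic waste bin, empty, undivided, open on top: 190 mm (x) by 110 mm (y) by 38 mm high, walls and floor 4 mm. Origin at the centre of its underside, on the bench; axes parallel to the deck's. It stands 3 mm beyond one open end of the deck, its centre 208 mm from the deck's centre along the deck's y or -y (varies). Its rim is 12 mm below the deck's top.
- rack: Fixed box for clean vials, same size, colour and height as the waste bin but divided by thin walls into 4 by 2 cells, with two vials in it. It stands at the other end of the deck. Origin at the centre of its underside.
- cuvette0: Used cuvette: loose square plastic block 45 mm (its x) by 12.5 by 12.5 mm, white with a black cap at its +x end, about 15 g, slides when pushed. Origin at the block's centre. It starts lying on the deck, its x within 0.5 rad of the deck's x, centre between -50 and +10 mm in the deck's x. The three start 60 to 100 mm apart along the deck's y.
- cuvette1: Used cuvette: loose square plastic block 45 mm (its x) by 12.5 by 12.5 mm, white with a black cap at its +x end, about 15 g, slides when pushed. Origin at the block's centre. It starts lying on the deck, its x within 0.5 rad of the deck's x, centre between -50 and +10 mm in the deck's x. The three start 60 to 100 mm apart along the deck's y.
- cuvette2: Used cuvette: loose square plastic block 45 mm (its x) by 12.5 by 12.5 mm, white with a black cap at its +x end, about 15 g, slides when pushed. Origin at the block's centre. It starts lying on the deck, its x within 0.5 rad of the deck's x, centre between -50 and +10 mm in the deck's x. The three start 60 to 100 mm apart along the deck's y.
- bottle: Brown glass bottle with a black cap, 32 mm in diameter, 70 mm tall, standing loose on the deck close to the rail on its +x side (about 68 mm from the deck's centre line). Bystander. Origin at the centre of its underside.
- vial0: Clear glass vial with a white cap, 24 mm in diameter, 55 mm tall, standing in a cell of the divided box. Bystander. Origin at the centre of its underside.
- vial1: Second such vial, in another cell of the divided box. Bystander. Origin at the centre of its underside.

How it is judged:
At the end, for the whole second after the job is handed in: All three cuvettes lie at rest inside the waste bin (centres within its walls and below its rim), and the bottle and the two vials stand upright within 20 mm of where they started (x of cuvette0 in the frame of bin between -0.091 and 0.091 m and y of cuvette0 in the frame of bin between -0.051 and 0.051 m and z of each of cuvette0, cuvette1, cuvette2 in the frame of bin below 0.036 m and linear speed of each of cuvette0, cuvette1, cuvette2 below 0.03 m/s and x of cuvette1 in the frame of bin between -0.091 and 0.091 m and y of cuvette1 in the frame of bin between -0.051 and 0.051 m and x of cuvette2 in the frame of bin between -0.091 and 0.091 m and y of cuvette2 in the frame of bin between -0.051 and 0.051 m and distance of each of bottle, vial0, vial1 from where it was at the start of the episode below 0.02 m and angle between each of bottle, vial0, vial1's own z axis and vertical below 0.2 rad); the robot touches nothing.
It fails at once if a cuvette is carried out over the middle of the bin instead of being pushed off the deck's end ((z of cuvette0 in the frame of bin above 0.058 m and y of cuvette0 in the frame of bin between -0.02 and 0.02 m) or (z of cuvette1 in the frame of bin above 0.058 m and y of cuvette1 in the frame of bin between -0.02 and 0.02 m) or (z of cuvette2 in the frame of bin above 0.058 m and y of cuvette2 in the frame of bin between -0.02 and 0.02 m)).
It fails at once if a cuvette is picked up (its centre rises more than about 17 mm above where it lay on the deck) (height (world z) of any of cuvette0, cuvette1, cuvette2 above 0.073 m).
It fails at once if the bottle or a vial is shifted by more than 20 mm, lifted or tipped (distance of any of bottle, vial0, vial1 from where it was at the start of the episode above 0.02 m or angle between any of bottle, vial0, vial1's own z axis and vertical above 0.3 rad).
It also fails if it takes over 54 s, if anything falls off the work surface, if the arm or the gripper's body presses on something with over 40 N, if the wrist force passes 120 N, or if a joint passes its speed limit or range.

## Working session

There is one attempt and no reset: what is moved stays moved. The work goes in short steps, each a Python script; the robot and the scene stay as the last script left them, time stands still between calls to the robot, and variables do not carry over. Pictures are saved under pics/ and viewed, at most 10 in all, crops included, and the job is handed in when it is done.

```bash
mkdir -p pics; ls
python3 - <<'E'
from plant import r, vision, models, telemetry
import cv2, numpy as np
np.set_printoptions(precision=4,suppress=True)
ims=[]
for c in ["top","scene"]:
    im=vision.snapshot(c); cv2.imwrite(f"pics/{c}0.png",im[:,:,::-1])
    k=vision.get_calibration(c); print(c,k)
    for n in ["deck","bin","rack","cuvette0","bottle","vial0"]:
        print(n,[(np.round(d["at"],4).tolist(),round(d["score"],2)) for d in models.mark_of(n,c)])
print(telemetry.current_t(), telemetry.current_tool_rot(), r.nose_length)
E
```

```text
pics
top {'fx': 538.3881164618272, 'fy': 538.3881164618272, 'cx': 278.8534893634211, 'cy': 211.9207578957788, 'position': array([0.4143, 0.0284, 1.1108]), 'orientation': array([ 0.0358, -0.696 ,  0.7155, -0.0489])}
deck [([0.557, 0.0008, 0.0052], 0.87), ([0.5632, 0.2089, 0.0003], 0.34)]
bin [([0.5428, -0.2099, -0.003], 0.69)]
rack [([0.5658, 0.2081, -0.0016], 0.78)]
cuvette0 [([0.5615, -0.0006, 0.0554], 0.7), ([0.5506, 0.0729, 0.058], 0.69), ([0.5541, -0.076, 0.0586], 0.48), ([0.503, 0.1849, 0.0054], 0.25)]
bottle [([0.625, 0.0355, 0.0505], 0.54)]
vial0 [([0.5895, 0.2325, 0.0052], 0.75), ([0.5036, 0.1855, 0.0046], 0.64), ([0.5492, 0.0722, 0.0588], 0.29)]
scene {'fx': 458.92312604873575, 'fy': 458.92312604873575, 'cx': 283.738752207624, 'cy': 215.2566586438566, 'position': array([0.9769, 0.4092, 0.5482]), 'orientation': array([-0.1777,  0.3815,  0.815 , -0.3984])}
deck [([0.555, -0.0001, 0.0017], 0.86), ([0.5447, -0.2072, 0.0003], 0.72)]
bin [([0.5448, -0.2074, -0.0016], 0.87)]
rack [([0.5644, 0.2081, -0.0022], 0.9)]
cuvette0 [([0.5449, 0.077, 0.0567], 0.58), ([0.5657, 0.0005, 0.0607], 0.55), ([0.5525, -0.0689, 0.0548], 0.49)]
bottle [([0.6239, 0.0323, 0.0494], 0.91)]
vial0 [([0.5904, 0.2285, 0.0037], 0.71), ([0.4976, 0.1882, 0.0027], 0.57), ([0.5427, -0.2091, -0.0003], 0.35)]
0.7 [0.0001 0.9787 0.2054 0.    ] 0.025
```

View pics/top0.png

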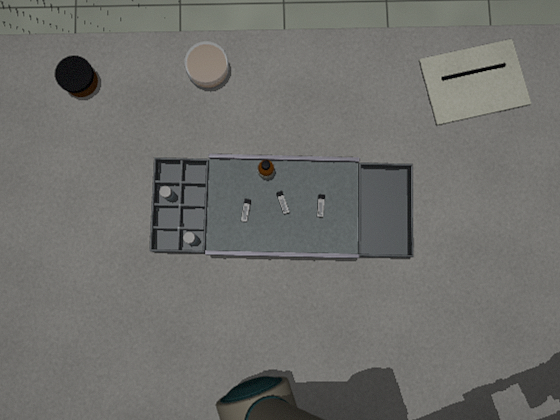

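The top view shows the rack on the left (+y, cols 152–207) and the empty bin on the right (−y, cols 360–412). The cuvettes are at about (246,210), (283,203) and (321,206), and the bottle is at (266,168), which agrees with the networks. I'll push the cuvettes one at a time, starting with the one nearest the bin.

```bash
cat > h.py <<'E'
from plant import r, gripper_to, inverse_kinematics, vision, models, telemetry
import cv2, numpy as np
C=np.array([0.5550,0.0]); yaw=-0.051
R=np.array([[np.cos(yaw),-np.sin(yaw)],[np.sin(yaw),np.cos(yaw)]])
def W(x,y,z): return np.r_[C+R@[x,y],z]          # deck -> world
def D(p): return R.T@(np.array(p[:2])-C)         # world -> deck
def quat():
    best=None
    for t in (yaw+np.pi/2,yaw-np.pi/2):
        q=np.array([0,np.cos(t/2),np.sin(t/2),0]); j=inverse_kinematics(W(0,0,.14),q)
        if j is not None and (best is None or abs(j[5])<best[0]): best=(abs(j[5]),q)
    return best[1]
def push(x,y,end=-0.165,x2=None):
    r.move_l(W(x,y+.028,.12),vel=.25)
    r.move_l(W(x,y+.028,.0785),vel=.1)
    r.move_l(W(x if x2 is None else x2,end,.0785),vel=.13)
    r.move_l(W(x if x2 is None else x2,end,.12),vel=.2)
    print("t",telemetry.current_t(),"F",telemetry.current_wrist_force())
def shot(c,n):
    im=vision.snapshot(c); cv2.imwrite(f"pics/{n}.png",im[:,:,::-1])
    print([(D(d["at"]).round(3).tolist(),round(d["at"][2],3),round(d["score"],2)) for d in models.mark_of("cuvette0",c)])
E
python3 - <<'E'
from h import *
gripper_to(.012)
q=quat(); c=D([.5533,-.0725]); print(q,c)
r.move_to(W(c[0],c[1]+.028,.16),q)
print(telemetry.current_joints(),telemetry.current_t())
push(*c)
shot("scene","s1")
E
```

```text
[0.         0.72490616 0.68884763 0.        ] [ 0.00199811 -0.0724924 ]
[-2.06505672e-01  2.96951168e-01  1.65707505e+00 -4.75944577e-04
  1.18715624e+00 -1.54154739e-01] 4.1
t 6.4083 F [ 0.14705495 -0.43230471 -0.33455187]
[([0.012, -0.004], 0.06, 0.63), ([-0.011, 0.076], 0.057, 0.63), ([-0.001, 0.0], 0.001, 0.57)]
```

View pics/s1.png

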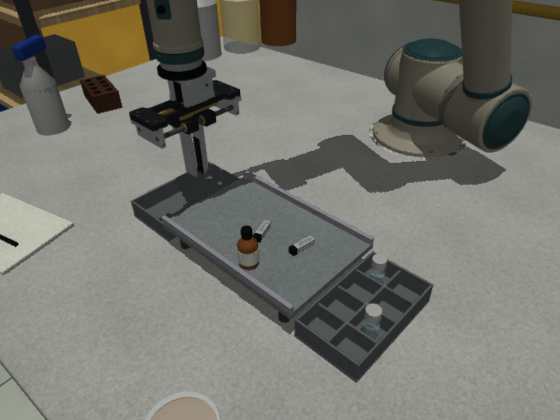

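The scene view shows the first cuvette gone from the deck. The other two are still at about (262,231) and (302,245), and the bottle (248,250) is untouched. I'll push those two next.

Run:
```python
from h import *
push(.009,-.001)
push(-.011,.0755)
r.move_l(W(0,.03,.2),vel=.25)
r.move_to([0.3,-0.35,0.3],telemetry.current_tool_rot())
r.hold(.5)
shot("top","t2"); im=cv2.imread("pics/t2.png")[140:270,140:430]; cv2.imwrite("pics/t2c.png",cv2.resize(im,None,fx=2.7,fy=2.7,interpolation=2))
for n in ("bottle","vial0"): print(n,[np.round(d["at"],3).tolist() for d in models.mark_of(n,"top")])
print(telemetry.current_t())
```

```text
t 9.975 F [ 0.31733902 -0.16379076 -0.7772619 ]
t 14.3417 F [-0.07822193  0.52667029  0.16138347]
[([0.002, -0.167], 0.023, 0.52), ([-0.008, -0.208], 0.012, 0.5), ([0.004, -0.179], 0.011, 0.46)]
bottle [[0.624, 0.034, 0.049]]
vial0 [[0.59, 0.235, 0.003], [0.502, 0.184, 0.003]]
17.75
```

View pics/t2c.png

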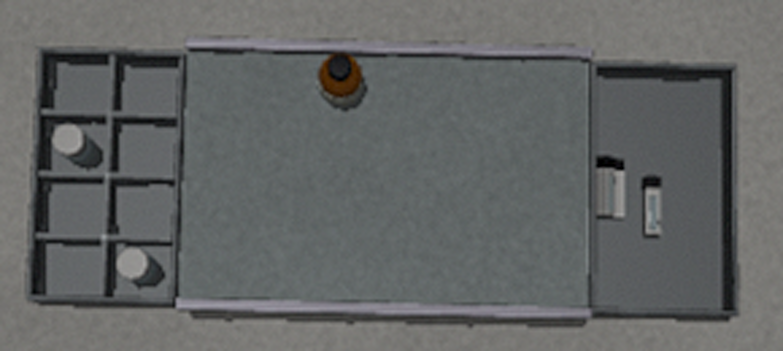

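The top crop shows the deck clear, with the bottle and both vials in place. One cuvette lies flat at (652,207) and two sit side by side by the bin's near wall at (610,190). I'll take a close look to confirm those two are below the rim.

Run:
```python
from h import *
q=quat()
r.move_to(W(0,-.25,.3),q); r.hold(.3)
k=vision.get_calibration("wrist"); print(k["position"],k["orientation"])
shot("wrist","w3"); print(telemetry.current_t())
```

```text
[ 0.54546908 -0.1697337   0.45364876] [ 0.1397309   0.98983095 -0.02639105 -0.00367062]
[([-0.008, -0.207], 0.009, 0.86), ([0.003, -0.168], 0.019, 0.64), ([-0.001, -0.18], 0.005, 0.5)]
19.175
```

View pics/w3.png

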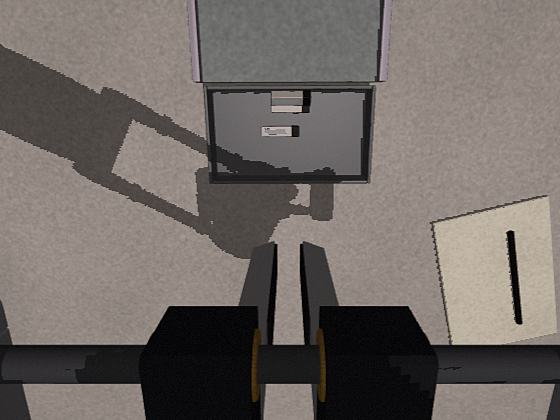

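The wrist view shows all three inside the bin walls: one at (279,131) and two at about (290,97) and (290,107). Their estimated heights are 5–19 mm, below the 36 mm limit, so I'm handing in.

```bash
python3 -c "
from h import *
print(r.sign_off())"
```

```text
the job is handed in; nothing more can be done
None
```

I pushed all three cuvettes off the deck's open end into the waste bin, left the bottle and vials standing in place, and handed the job in at about 19 s; no verdict came back.

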